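# Four clicks up on the welding console

## Robot

A 6-joint arm with a two-finger parallel gripper is mounted at the origin on the work surface. World frame = base frame: x ahead of the robot, y to its left, z up, the work surface at z = 0. Lengths are in m, angles in rad, forces in N, time in s.
With the tool pointing down it reaches from about 0.35 to 0.875 m from the base axis. Payload 4.2 kg.
Tool frame: the origin (TCP) lies between the finger pads; the fingertips stand tcp_to_tips ahead of it and the grasp point (between the pads) is the TCP (tcp_to_tips is the distance from the TCP to the fingertips, in m); z points along the fingers, x is the direction in which the jaws open and shut, and the axes are right-handed (so a half turn about z gives the same grasp; the last joint's range is limited). The gripper opens to 87 mm and grips with 3 to 60 N. Pads are 19 mm wide; open, the fingers measure 117 mm over their backs; the gripper's body (75 mm by 190 mm) begins 51 mm behind the grasp point.
Start: joints at [-1.081, 0.385, 0.008, 0, -1.194, -0.259], TCP at [0.143, -0.608, 0.242] pointing down, gripper open.
Joint ranges: [-3.14, 3.14], [-1.21, 2.06], [-1.07, 1.41], [-3.16, 2.05], [-2.99, -0.16], [-3.1, 3.1]. Speed limits (rad/s): [2.79, 2.79, 3.14, 3.14, 3.14, 3.14].

## Interface

Orientations are given as a unit quaternion [x, y, z, w].
In Python, from bench import * gives the robot as it stands.
- The arm moves only by the tool carry_out, never from a script. Its argument "series" is a list of rows, each an object with "xyz": the shift along the tool's x, y, z in cm, a list of three; "turn": the turn, a rotation vector about the tool's x, y, z in degrees, a list of three; "hand": the closure, from -1 (fully open) to 1 (shut). A call has 1 to 10 rows; each row shifts and turns the commanded pose from where the row before left it, along the tool's axes as they then stand; what a row does not reach is not made up. A row lasts 1/8 s, in which the tool goes at most 62.5 mm and 10.7 degrees, less where a joint would pass 70% of its speed; a pose out of reach is approached as far as the arm can. A call is refused whole if a number of a shift passes 6.25 or a number of a turn 10.7, either way. A call with a gripper value outside its range is refused whole. The fingers move at their own pace and stop on an object; "newtons" is the grip in N (left out, the last holds). Time passes only in rows, so rows that do not move let the fingers close. It gives the time, the measured TCP pose, the force and the opening at its end, in the units of the state.
- sense(): the state, without advancing time (a new reading comes with each control period).
- snapshot(name): name is "side" or "top" or "wrist"; returns a dict with "image" (480x640x3 uint8, red, green, blue), "camera_matrix" (3x3 intrinsics, pixels), "view" (4x4, takes a point from world to camera coordinates). Camera axes: x right, y up, looking along -z (the intrinsics and any distortion apply to the point x, -y, -z); pixel columns grow to the right and rows downward; lengths in m; the calibration is good to about 2 mm. A picture is of the moment at which its call begins. There is no depth.
- hand_in(): hands the job in, once; it reports no verdict.
The state is a dict: "time_s": time; "joint_pos": joint angles; "dq": joint speeds; "joint_torque": joint torques, N m; "tool_pos": TCP position; "ee_rot": TCP orientation; "force": force on the tool from outside, world axes, zero at the start; "ft_torque": the same for the moment, N m; "finger_gap": finger opening in m.
Only numpy, scipy, OpenCV 4.12 (cv2) and the standard library are available. Lean on these libraries where they do the work, as an engineer would, in place of code of your own. Each camera call takes 0.05 s, during which the arm holds its last target. There are 200 camera calls.

## Task

On the welding console, turn the large three-ridged dial clockwise (seen from above) by exactly four clicks from where it stands, gently pushing one of its ridges round with a fingertip; then, with the dial left on that click, press the round button of the button pod fully down with a fingertip to store the setting, and let it go. Grip and lift nothing: the pod is pressed where it stands, and the small trim knob, the toggle switch and everything else on the bench stay as they are.

Things in the scene. Friction and masses are not known exactly. Their poses are not given: they have to be found in the camera images.
- console: Grey control console fixed to the bench, black top panel, 180 (its x) x 240 (its y) x 60 high; origin at the centre of its underside. Large dial's axis at its x = 0, y = +35 mm; small trim knob at x = -45, y = -80; a loose steel cup stands near x = +55, y = -85.
- dial (a joint): Angle of the large dial, rad, growing clockwise seen from above. It has a click-stop every 20 degrees (0.349 rad; 18 to the turn), at the values 0, 0.349, 0.698 and so on up to 3.49, end stops just outside. It starts on one of the clicks 0 to 3. Between clicks it springs to the nearer one; a push of about 3 N at 40 mm from the axis takes it over a click, and it does not run on. White ticks on the panel round the dial, 66 mm from its axis, stand at the clicks.
- dial_axis (a point): Point on the large dial's vertical axis at the height of the ridge tops, 102 mm above the bench. The dial is a grey disc of diameter 100 mm whose flat top face is 78 mm above the bench, with a central hub (diameter 28 mm) and three equal radial ridges 120 degrees apart, each 10 mm thick, standing 24 mm above the disc face and reaching from the hub to 48 mm from the axis.
- dial_mark (a point): Point on top of the one ridge that has a white line, 44 mm from the dial's axis on the ridge's centre line, 102 mm above the bench; it turns with the dial.
- trim (a joint): Angle of the small trim knob on the console (radius 14 mm), rad; leave it as it is.
- button_pod: Loose grey pod, 70 x 70 x 42 mm high on rubber feet, 0.8 kg, with a round grey push button in a black housing on top; origin at the centre of its underside. Upright. It stands to the left or the right of the console, the switch pod on the other side.
- store_top (a point): Centre of the top face of the pod's round push button (radius 15 mm), facing up, 64 mm above the bench, over the middle of the pod.
- store (a joint): Travel of the push button, m: 0 out, 0.006 fully down (sprung, about 5 N fully down).
- switch_pod: Loose pod like the button pod but with a small toggle lever on top instead; not needed, leave alone. Origin at the centre of its underside.
- switch (a joint): Angle of that toggle lever, rad, 0 as it stands; leave it.
- tip_cup: Small loose steel cup, 38 mm wide, 30 mm high, standing on the console top; origin at the centre of its underside.
- magnet: Black L-shaped magnet square, 75 x 16 x 75 mm high, loose on the bench; origin at the centre of its underside.
- brush: Loose brush lying on the bench.
- spanner: Loose steel spanner lying on the bench.
- paste_jar: Loose glass jar, 68 mm wide, 85 mm high; origin at the centre of its underside.
- pipe_end: Loose round steel offcut, 60 mm wide, 60 mm high; origin at the centre of its underside.
- coupon: Loose flat steel plate, 90 x 50 x 8 mm; origin at the centre of its underside.
Mind the look-alikes: they are no part of the job. Leave any brown look-alike of the button_pod alone.

How it is judged:
On the way, in this order (a step that is already met when the one before it is completed fails the run):
1. the large dial stands at rest four clicks clockwise of its start (distance of dial_mark from where it was at the start of the episode between 0.0536 and 0.0595 m and value of joint store below 0.002 m and velocity of joint dial between -0.1 and 0.1 rad/s), for 0.2 s.
2. the round button is pressed fully down with the dial on that click (distance of dial_mark from where it was at the start of the episode between 0.0536 and 0.0595 m and value of joint store above 0.0045 m), for 0.05 s.
At the end, for the whole second after the job is handed in: The large dial rests four clicks (80 degrees, within a quarter of a click) clockwise of where it started, the button has been pressed (at least 4.5 of 6 mm) and is out again, and the button pod stands upright within 20 mm of where it stood (distance of dial_mark from where it was at the start of the episode between 0.0536 and 0.0595 m and velocity of joint dial between -0.1 and 0.1 rad/s and value of joint store below 0.0015 m and distance of button_pod from where it was at the start of the episode below 0.02 m and angle between button_pod's own z axis and vertical below 0.05 rad and linear speed of button_pod below 0.02 m/s); the robot touches nothing.
It fails at once if the button is pressed while the dial is not on the fourth click (value of joint store above 0.003 m and not (distance of dial_mark from where it was at the start of the episode between 0.0536 and 0.0595 m)).
It fails at once if the dial is handled roughly (over 30 N) (contact force between the fingers and dial above 30 N).
It fails at once if the button pod is lifted (10 mm) or shoved (30 mm) (height (world z) of button_pod above 0.01 m or distance of button_pod from where it was at the start of the episode above 0.03 m).
It fails at once if the trim knob or the toggle switch is moved (0.3 rad) (value of joint any of trim, switch above 0.3 rad).
It fails at once if the switch pod, the cup on the console or another loose thing on the bench is moved more than 20 mm (distance of any of tip_cup, switch_pod, magnet, brush, spanner, paste_jar, pipe_end, coupon from where it was at the start of the episode above 0.02 m).
It also fails if it takes over 51 s, if anything falls off the work surface, if the arm or the gripper's body presses on something with over 40 N, if the wrist force passes 120 N, or if a joint passes its speed limit or range.

## Working session

There is one attempt and no reset: what is moved stays moved. The work goes in short steps, Python scripts to look and compute and a tool call to move; the robot and the scene stay as the last step left them, time stands still between calls to the robot, and variables do not carry over. Pictures are saved under pics/ and viewed, about 8 in all and at most 12, crops included, and the job is handed in when it is done.

Besides the shell and the picture viewer there is one more tool, called after "Emit:" by a JSON object that holds its "name" and its "arguments", one argument or row to a line. carry_out: Moves the arm, as the interface text tells. Its arguments: {"type":"object","properties":{"series":{"type":"array","items":{"type":"object","properties":{"xyz":{"type":"array","items":{"type":"number"}},"turn":{"type":"array","items":{"type":"number"}},"hand":{"type":"number"}}}},"newtons":{"type":"number"}},"required":["series"]}

```bash
mkdir -p pics; ls
python3 - <<'E'
from bench import *
import cv2
s=sense();print(s)
for n in("top","side"):
    d=snapshot(n);cv2.imwrite(f"pics/{n}0.png",d["image"][:,:,::-1]);print(n,d["camera_matrix"],d["view"])
E
```

```text
pics
{'time_s': 0.0, 'joint_pos': array([-1.08141342e+00,  3.85536305e-01,  6.65561277e-03, -5.09581447e-04,
       -1.19401029e+00, -2.58640202e-01]), 'dq': array([ 0.00161587,  0.0023727 , -0.00197828,  0.00065875,  0.00020919,
        0.00048617]), 'joint_torque': array([ 1.55636510e-03, -3.90668356e+01,  1.87402976e+01,  4.21980411e+00,
        1.09218748e-02, -1.99038946e-04]), 'tool_pos': array([ 0.14285927, -0.60788348,  0.24048188]), 'ee_rot': array([ 6.21080315e-01,  7.83746189e-01,  6.35866483e-04, -8.65245803e-04]), 'force': array([0.24717905, 0.2613936 , 0.26123903]), 'ft_torque': array([0.01173176, 0.01717524, 0.01329302]), 'finger_gap': 0.0873174698377681}
top [[625.21159938   0.         323.07404392]
 [  0.         625.21159938 245.82856767]
 [  0.           0.           1.        ]] [[-0.00372803 -0.99980701 -0.01928857  0.01655833]
 [ 0.98515556 -0.00698245  0.1715219  -0.55171959]
 [-0.17162348 -0.0183628   0.98499147 -1.6032965 ]
 [ 0.          0.          0.          1.        ]]
side [[574.52818278   0.         314.360444  ]
 [  0.         574.52818278 233.93391525]
 [  0.           0.           1.        ]] [[ 0.99539447 -0.0957397  -0.00487337 -0.56709476]
 [ 0.05404132  0.51842041  0.85341655 -0.11750795]
 [-0.07917939 -0.84974948  0.52120671 -1.18048772]
 [ 0.          0.          0.          1.        ]]
```

View pics/top0.png

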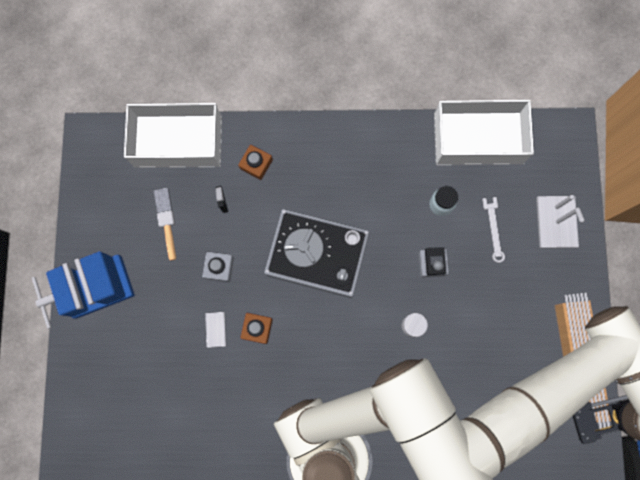

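View pics/side0.png

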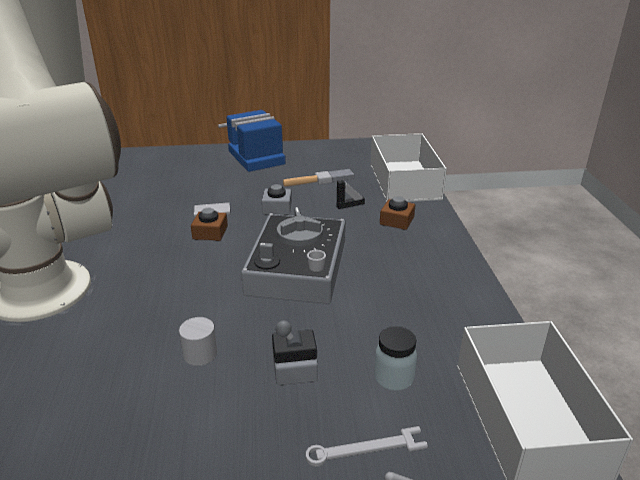

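Top view: the dial is at about (305,247), the grey button pod at (217,266), the toggle pod at (434,262), and brown look-alikes at (255,160) and (256,328). The side view confirms this. Next I'll zoom in on the dial.

```bash
cat > h.py <<'E'
import numpy as np, cv2
def ray(d,uv):
    K,V=d["camera_matrix"],np.array(d["view"]);R=V[:3,:3];c=-R.T@V[:3,3]
    p=np.linalg.solve(K,[uv[0],uv[1],1.]);return c,R.T@(p*[1,-1,-1])
def plane(d,uv,z):
    c,r=ray(d,uv);return c+r*(z-c[2])/r[2]
def tri(obs):
    A=np.zeros((3,3));b=np.zeros(3)
    for d,uv in obs:
        c,r=ray(d,uv);r=r/np.linalg.norm(r);P=np.eye(3)-np.outer(r,r);A+=P;b+=P@c
    return np.linalg.solve(A,b)
def proj(d,p):
    V=np.array(d["view"]);q=V[:3,:3]@p+V[:3,3];u=d["camera_matrix"]@(q*[1,-1,-1]);return u[:2]/u[2]
E
python3 - <<'E'
from bench import *
from h import *
t=snapshot("top");s=snapshot("side")
import pickle;pickle.dump((t,s),open("d0.pkl","wb"))
a=cv2.resize(t["image"][200:300,190:380,::-1],None,fx=4,fy=4,interpolation=cv2.INTER_CUBIC)
b=cv2.resize(s["image"][180:300,230:350,::-1],None,fx=4,fy=4,interpolation=cv2.INTER_CUBIC)
c=np.zeros((600,800,3),np.uint8);c[:400,:760]=a;cv2.imwrite("pics/crop.png",c[:400,:760]);cv2.imwrite("pics/crops.png",b)
print(plane(t,(305,247),.078),tri([(t,(217,266)),(s,(277,187))]))
E
```

```text
[0.54379442 0.05989603 0.078     ] [0.50086042 0.29016586 0.06595018]
```

View pics/crop.png

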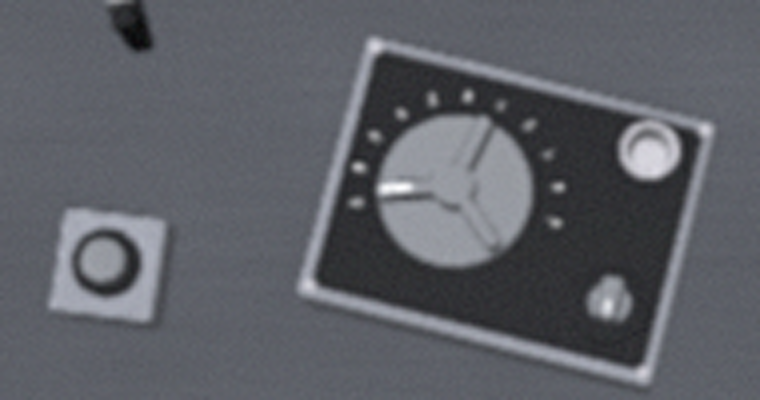

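View pics/crops.png

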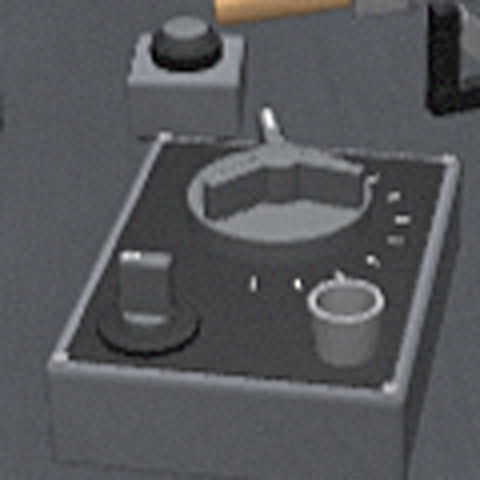

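Crop: the white-lined ridge points image-left, with the mark at about (397,189) in the crop. There are 11 ticks, from (357,203) clockwise to (555,223), so the mark starts near click 0. Now I'll measure the pose.

Run:
```python
import bench
from h import *
import pickle
print([n for n in dir(bench) if n[0]!='_'], getattr(bench,'tcp_to_tips',None))
t,s=pickle.load(open("d0.pkl","rb"))
f=lambda x,y:(190+(x+.5)/4-.5,200+(y+.5)/4-.5)
cs=np.array([plane(t,f(*p),.06) for p in [(375,45),(706,128),(645,378),(307,287)]])[:,:2]
print("corners",cs,"ctr",cs.mean(0),[np.linalg.norm(cs[i]-cs[i-1]) for i in range(4)])
yv=(cs[0]+cs[3]-cs[1]-cs[2]);yv/=np.linalg.norm(yv);print("yaw",np.degrees(np.arctan2(-yv[0],yv[1])),"axis",cs.mean(0)+.035*yv)
tk=np.array([plane(t,f(*p),.061)[:2] for p in [(357,203),(359,167),(375,135),(401,113),(433,99),(468,96),(502,105),(530,124),(548,153),(559,187),(555,223)]])
A=np.c_[2*tk,np.ones(len(tk))];q=np.linalg.lstsq(A,(tk**2).sum(1),rcond=None)[0];c=q[:2];print("tick ctr",c,np.sqrt(q[2]+c@c))
an=lambda p:np.degrees(np.arctan2(p[1]-c[1],p[0]-c[0]))
print([round(an(p),1) for p in tk])
# disc from mask
im=t["image"];hsv=cv2.cvtColor(im,cv2.COLOR_RGB2GRAY)
m=(hsv>90).astype(np.uint8);n,l,st,ce=cv2.connectedComponentsWithStats(m)
k=l[252,300] or l[240,300];print(st[k],ce[k]);cn,_=cv2.findContours((l==k).astype(np.uint8),cv2.RETR_EXTERNAL,cv2.CHAIN_APPROX_NONE)
e=cv2.fitEllipse(max(cn,key=len));print(e,plane(t,e[0],.078))
mk=plane(t,f(397,189),.102);print("mark",mk,an(mk),np.linalg.norm(mk[:2]-c))
# ridge tips
for p in [(380,189),(487,118),(497,246)]:
    w=plane(t,f(*p),.102);print(w,an(w),np.linalg.norm(w[:2]-c))
```

```text
['PlanningError', 'hand_in', 'sense', 'snapshot', 'tcp_to_tips'] 0.019
corners [[ 0.6444564   0.11823398]
 [ 0.58676783 -0.09994428]
 [ 0.42248949 -0.05802708]
 [ 0.48312163  0.16145911]] ctr [0.53420884 0.03043043] [np.float64(0.16702490059396954), np.float64(0.22567615291201945), np.float64(0.16954180742883757), np.float64(0.22770693064805336)]
yaw -15.128034949343679 axis [0.54334303 0.06421751]
tick ctr [0.54317066 0.06362995] 0.06661427156194806
[np.float64(94.3), np.float64(73.6), np.float64(53.3), np.float64(34.0), np.float64(14.0), np.float64(-6.2), np.float64(-26.3), np.float64(-45.6), np.float64(-65.3), np.float64(-85.9), np.float64(-106.6)]
[ 284  229   39   38 1170] [303.31282051 247.2965812 ]
((303.2486877441406, 247.3155517578125), (37.38819885253906, 38.23350143432617), 70.10967254638672) [0.54299633 0.06443856 0.078     ]
mark [0.54026881 0.09997298 0.102     ] 94.56515436381044 0.03645870201875333
[0.54034552 0.11084643 0.102     ] 93.4241406625636 0.0473009290567048
[0.5860793  0.04243201 0.102     ] -26.290522203852312 0.047859206925551095
[0.5030473  0.03611436 0.102     ] -145.55865873280646 0.04865173693791739
```

Emit:
{"name": "carry_out", "arguments": {
  "series": [
    {"xyz":[0,0,-3],"hand":1}
  ],
  "newtons": 20
}}

```text
validation failed for argument at $.se...
```

Emit:
{"name": "carry_out", "arguments": {
  "series": [
    {"xyz":[3.8,3.3,0],"turn":[0,0,0],"hand":1},
    {"xyz":[3.8,3.3,0],"turn":[0,0,0],"hand":1},
    {"xyz":[3.8,3.3,0],"turn":[0,0,0],"hand":1},
    {"xyz":[3.8,3.3,0],"turn":[0,0,0],"hand":1},
    {"xyz":[3.8,3.3,0],"turn":[0,0,0],"hand":1},
    {"xyz":[3.8,3.3,0],"turn":[0,0,0],"hand":1},
    {"xyz":[3.8,3.3,0],"turn":[0,0,0],"hand":1},
    {"xyz":[3.8,3.3,0],"turn":[0,0,0],"hand":1}
  ],
  "newtons": 20
}}

```text
time_s: 1.2
tool_pos: [0.3309, -0.2506, 0.2417]
ee_rot: [0.621, 0.784, 0.0, 0.0]
force: [1.2, -1.0, 0.4]
finger_gap: 0.0153
```

Emit:
{"name": "carry_out", "arguments": {
  "series": [
    {"xyz":[3.8,3.3,0],"turn":[0,0,0],"hand":1},
    {"xyz":[3.8,3.3,0],"turn":[0,0,0],"hand":1},
    {"xyz":[3.8,3.3,0],"turn":[0,0,0],"hand":1},
    {"xyz":[3.8,3.3,0],"turn":[0,0,0],"hand":1},
    {"xyz":[3.8,3.3,0],"turn":[0,0,0],"hand":1},
    {"xyz":[3.8,3.3,0],"turn":[0,0,0],"hand":1},
    {"xyz":[3.8,3.3,0],"turn":[0,0,0],"hand":1},
    {"xyz":[3.8,3.3,0],"turn":[0,0,0],"hand":1},
    {"xyz":[0,0,0],"turn":[0,0,9.2],"hand":1},
    {"xyz":[0,0,0],"turn":[0,0,0],"hand":1}
  ]
}}

```text
time_s: 2.45
tool_pos: [0.5178, 0.1047, 0.2411]
ee_rot: [0.681, 0.732, -0.0, -0.0]
force: [-0.3, 0.4, 0.3]
finger_gap: 0.0005
```

```bash
cat >> h.py <<'E'
from scipy.spatial.transform import Rotation as Ro
def need(s,tgt):
    R=Ro.from_quat(s["ee_rot"]);M=R.as_matrix()
    print("t",s["time_s"],"pos",s["tool_pos"].round(4),"psi",np.degrees(np.arctan2(M[1,0],M[0,0])).round(2),"z",M[:,2].round(4),"F",s["force"].round(2),"gap",s["finger_gap"],"q6",s["joint_pos"][5].round(2))
    if tgt is not None: print("shift cm",(100*M.T@(np.array(tgt)-s["tool_pos"])).round(2))
E
python3 - <<'E'
from bench import *
from h import *
need(sense(),[.5178,.1024,.105])
w=snapshot("wrist");cv2.imwrite("pics/w1.png",w["image"][:,:,::-1])
for n,p in dict(axis=[.5431,.0641,.102],store=[.5,.29,.064]).items(): print(n,proj(w,np.array(p)))
E
```

```text
t 2.45 pos [0.5178 0.1047 0.2411] psi 94.17 z [-1.e-03 -4.e-04 -1.e+00] F [-0.34  0.37  0.27] gap 0.00047956985443115354 q6 -2.0
shift cm [-0.22 -0.   13.61]
axis [266.7413779  259.64118892]
store [517.55853514 219.8152475 ]
```

View pics/w1.png

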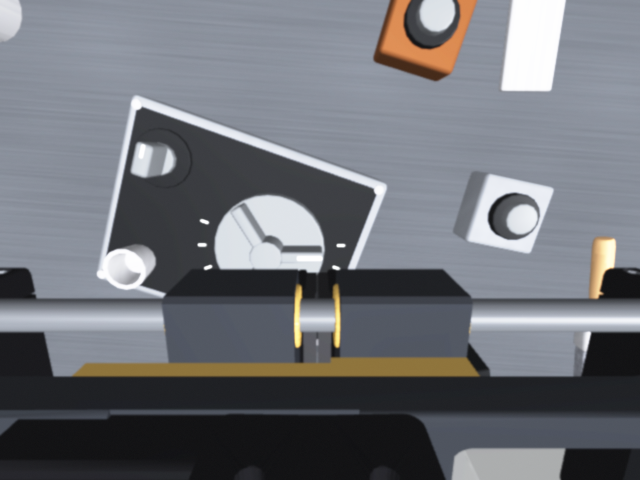

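The wrist view shows the dial hub at (266,253), the marked ridge pointing right to (322,257), the store button at about (522,219), and closed fingers. The projections agree within about 3 mm. I'll check the joint room for the 80° sweep.

Run:
```python
from bench import *
import numpy as np
print(np.degrees(sense()["joint_pos"]).round(1))
```

```text
[  29.    12.6  -13.1   -0.   -64.3 -114.8]
```

Emit:
{"name": "carry_out", "arguments": {
  "series": [
    {"xyz":[0,0,0],"turn":[0,0,-10],"hand":1},
    {"xyz":[0,0,0],"turn":[0,0,-10],"hand":1},
    {"xyz":[0,0,0],"turn":[0,0,-10],"hand":1},
    {"xyz":[0,0,0],"turn":[0,0,-10],"hand":1},
    {"xyz":[0,0,0],"turn":[0,0,-10],"hand":1},
    {"xyz":[0,0,0],"turn":[0,0,-10],"hand":1},
    {"xyz":[0,0,0],"turn":[0,0,-10],"hand":1},
    {"xyz":[0,0,0],"turn":[0,0,-10],"hand":1},
    {"xyz":[0,0,0],"turn":[0,0,-10],"hand":1}
  ]
}}

```text
time_s: 3.62
tool_pos: [0.5176, 0.1034, 0.2418]
ee_rot: [-0.039, 0.999, 0.0, 0.0]
force: [-1.1, -0.8, -0.7]
finger_gap: 0.0002
```

Emit:
{"name": "carry_out", "arguments": {
  "series": [
    {"xyz":[0,0,0],"turn":[0,0,-10],"hand":1},
    {"xyz":[0,0,0],"turn":[0,0,-10],"hand":1},
    {"xyz":[0,0,0],"turn":[0,0,-10],"hand":1},
    {"xyz":[0,0,0],"turn":[0,0,-10],"hand":1},
    {"xyz":[0,0,0],"turn":[0,0,-10],"hand":1},
    {"xyz":[0,0,0],"turn":[0,0,-10],"hand":1},
    {"xyz":[0,0,0],"turn":[0,0,-10],"hand":1},
    {"xyz":[0,0,0],"turn":[0,0,-10],"hand":1},
    {"xyz":[0,0,0],"turn":[0,0,-10],"hand":1},
    {"xyz":[0,0,0],"turn":[0,0,0],"hand":1}
  ]
}}

```text
time_s: 4.88
tool_pos: [0.5176, 0.1036, 0.2418]
ee_rot: [0.731, -0.682, 0.0, -0.0]
force: [-0.0, -0.1, -0.0]
finger_gap: 0.0005
```

Run:
```python
from bench import *
from h import *
need(sense(),[.5178,.1024,.105])
w=snapshot("wrist");cv2.imwrite("pics/w2.png",w["image"][:,:,::-1])
import pickle;pickle.dump(w,open("w2.pkl","wb"))
for n,p in dict(axis=[.5431,.0641,.102],mark=[.5400,.108,.102],store=[.5,.29,.064]).items(): print(n,proj(w,np.array(p)))
```

```text
t 4.875 pos [0.5176 0.1036 0.2418] psi -86.04 z [ 3.e-04  2.e-04 -1.e+00] F [-0.01 -0.08 -0.03] gap 0.0005037867970210504 q6 1.13
shift cm [ 0.12 -0.   13.68]
axis [367.35678783 204.7231791 ]
mark [313.08783547 204.7718356 ]
store [116.54476561 227.25634093]
```

View pics/w2.png

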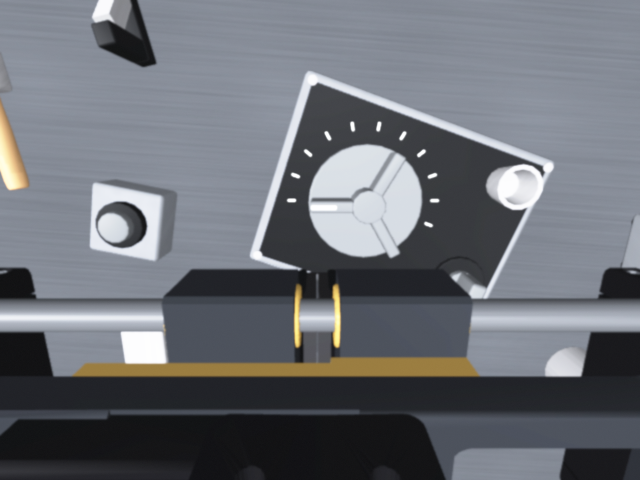

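Hub seen at (368,208) against a predicted (367,205), and the button at (121,224) against (117,227). The geometry is good to about 2 mm. Descending behind the marked ridge.

Emit:
{"name": "carry_out", "arguments": {
  "series": [
    {"xyz":[0.1,0,3.4],"turn":[0,0,0],"hand":1},
    {"xyz":[0,0,3.4],"turn":[0,0,0],"hand":1},
    {"xyz":[0,0,3],"turn":[0,0,0],"hand":1},
    {"xyz":[0,0,2],"turn":[0,0,0],"hand":1},
    {"xyz":[0,0,1],"turn":[0,0,0],"hand":1},
    {"xyz":[0,0,0.8],"turn":[0,0,0],"hand":1},
    {"xyz":[0,0,0],"turn":[0,0,0],"hand":1}
  ]
}}

```text
time_s: 5.8
tool_pos: [0.518, 0.1032, 0.1056]
ee_rot: [0.731, -0.682, 0.0, 0.0]
force: [0.2, -0.7, 0.0]
finger_gap: 0.0005
```

Emit:
{"name": "carry_out", "arguments": {
  "series": [
    {"xyz":[0,-0.2,0],"turn":[0,0,0],"hand":1},
    {"xyz":[0,-0.2,0],"turn":[0,0,0],"hand":1},
    {"xyz":[0,0,0],"turn":[0,0,0],"hand":1}
  ]
}}

```text
time_s: 6.18
tool_pos: [0.5223, 0.1037, 0.1059]
ee_rot: [0.731, -0.682, 0.0, -0.0]
force: [-0.1, 0.2, 0.7]
finger_gap: 0.0008
```

Emit:
{"name": "carry_out", "arguments": {
  "series": [
    {"xyz":[0,-0.2,0],"turn":[0,0,0],"hand":1},
    {"xyz":[0,0,0],"turn":[0,0,0],"hand":1}
  ]
}}

```text
time_s: 6.42
tool_pos: [0.5235, 0.1035, 0.1055]
ee_rot: [0.731, -0.682, -0.0, 0.001]
force: [-1.6, 0.1, 1.9]
finger_gap: 0.0006
```

Emit:
{"name": "carry_out", "arguments": {
  "series": [
    {"xyz":[0,-0.2,0],"turn":[0,0,0],"hand":1},
    {"xyz":[0,0,0],"turn":[0,0,0],"hand":1}
  ]
}}

```text
time_s: 6.68
tool_pos: [0.5255, 0.1038, 0.1054]
ee_rot: [0.731, -0.682, -0.0, 0.0]
force: [-2.5, 0.8, 0.6]
finger_gap: 0.0005
```

Run:
```python
from bench import *
from h import *
need(sense(),None)
t=snapshot("top");s=snapshot("side");w=snapshot("wrist")
a=cv2.resize(t["image"][200:300,240:380,::-1],(420,300),interpolation=cv2.INTER_CUBIC)
b=cv2.resize(s["image"][190:290,230:370,::-1],(420,300),interpolation=cv2.INTER_CUBIC)
c=cv2.resize(w["image"][:,:,::-1],(380,285))
o=np.zeros((600,800,3),np.uint8);o[:300,:420]=a;o[300:,:420]=b;o[:285,420:]=c;cv2.imwrite("pics/c3.png",o)
```

```text
t 6.675 pos [0.5255 0.1038 0.1054] psi -85.98 z [-1.e-03 -2.e-04 -1.e+00] F [-2.53  0.78  0.57] gap 0.0005062947827807711 q6 1.14
```

View pics/c3.png

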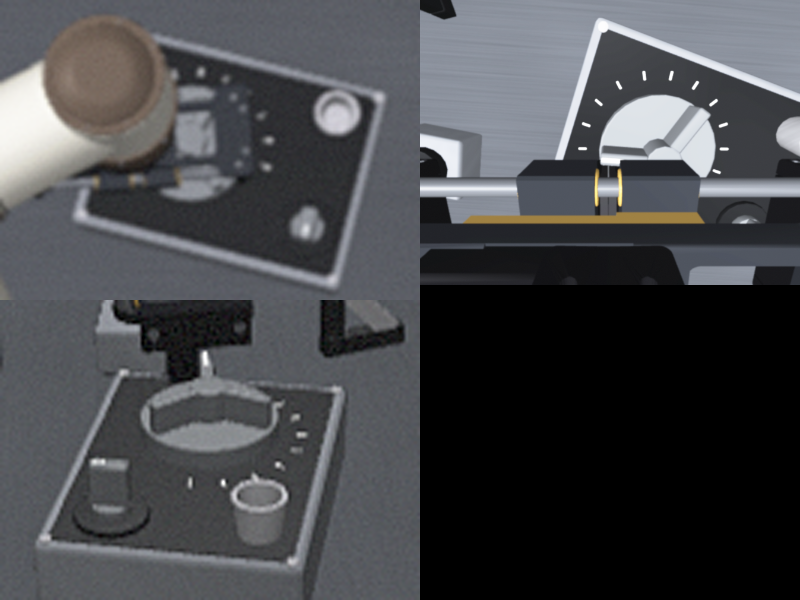

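Contact at x≈0.5235, with −1.6 to −2.5 N. The composite shows the finger behind the white-lined ridge. Sweeping the arc now.

Emit:
{"name": "carry_out", "arguments": {
  "series": [
    {"xyz":[-0.09,-0.28,0],"turn":[0,0,4],"hand":1},
    {"xyz":[-0.09,-0.28,0],"turn":[0,0,4],"hand":1},
    {"xyz":[-0.09,-0.28,0],"turn":[0,0,4],"hand":1},
    {"xyz":[-0.09,-0.28,0],"turn":[0,0,4],"hand":1},
    {"xyz":[-0.09,-0.28,0],"turn":[0,0,4],"hand":1},
    {"xyz":[-0.09,-0.28,0],"turn":[0,0,4],"hand":1},
    {"xyz":[-0.09,-0.28,0],"turn":[0,0,4],"hand":1},
    {"xyz":[-0.09,-0.28,0],"turn":[0,0,4],"hand":1},
    {"xyz":[-0.09,-0.28,0],"turn":[0,0,4],"hand":1},
    {"xyz":[0,0,0],"turn":[0,0,0],"hand":1}
  ]
}}

```text
time_s: 8.07
tool_pos: [0.5529, 0.1066, 0.1057]
ee_rot: [-0.485, 0.874, -0.0, 0.001]
force: [-0.3, -0.2, -0.2]
finger_gap: 0.0005
```

Run:
```python
from bench import *
from h import *
s=sense();need(s,None)
d=s["tool_pos"][:2]-[.542,.064];print("r,ang",np.hypot(*d),np.degrees(np.arctan2(d[1],d[0])))
```

```text
t 8.075 pos [0.5529 0.1066 0.1057] psi -121.92 z [ 1.9e-03  4.0e-04 -1.0e+00] F [-0.29 -0.24 -0.16] gap 0.0005249671682291456 q6 0.53
r,ang 0.04393981252015486 75.694830454118
```

Emit:
{"name": "carry_out", "arguments": {
  "series": [
    {"xyz":[-0.08,-0.28,0],"turn":[0,0,4],"hand":1},
    {"xyz":[-0.08,-0.28,0],"turn":[0,0,4],"hand":1},
    {"xyz":[-0.08,-0.28,0],"turn":[0,0,4],"hand":1},
    {"xyz":[-0.08,-0.28,0],"turn":[0,0,4],"hand":1},
    {"xyz":[-0.08,-0.28,0],"turn":[0,0,4],"hand":1},
    {"xyz":[-0.08,-0.28,0],"turn":[0,0,4],"hand":1},
    {"xyz":[-0.08,-0.28,0],"turn":[0,0,4],"hand":1},
    {"xyz":[-0.08,-0.28,0],"turn":[0,0,4],"hand":1},
    {"xyz":[-0.08,-0.28,0],"turn":[0,0,4],"hand":1},
    {"xyz":[0,0,0],"turn":[0,0,0],"hand":1}
  ]
}}

```text
time_s: 9.32
tool_pos: [0.5742, 0.0928, 0.1056]
ee_rot: [-0.192, 0.981, -0.0, 0.001]
force: [-0.5, -0.0, 0.8]
finger_gap: 0.0007
```

Run:
```python
from bench import *
from h import *
s=sense();need(s,None)
d=s["tool_pos"][:2]-[.542,.064];print("r,ang",np.hypot(*d),np.degrees(np.arctan2(d[1],d[0])))
w=snapshot("wrist");t=snapshot("side")
a=cv2.resize(t["image"][190:290,230:370,::-1],(420,300),interpolation=cv2.INTER_CUBIC)
c=cv2.resize(w["image"][:,:,::-1],(380,285))
o=np.zeros((300,800,3),np.uint8);o[:,:420]=a;o[:285,420:]=c;cv2.imwrite("pics/c4.png",o)
```

```text
t 9.325 pos [0.5742 0.0928 0.1056] psi -157.87 z [ 1.e-03  2.e-04 -1.e+00] F [-0.47 -0.01  0.81] gap 0.0006526817291786319 q6 -0.05
r,ang 0.043226707527197344 41.85668378601785
```

View pics/c4.png

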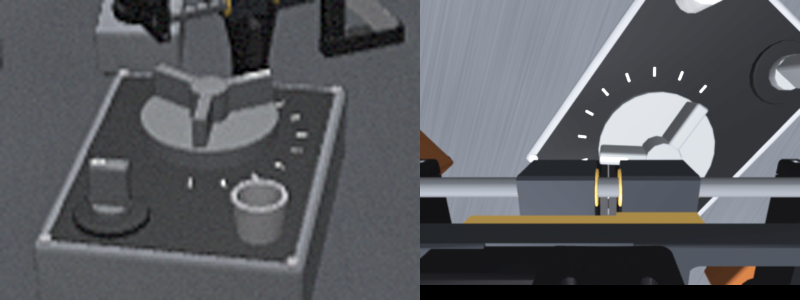

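The force is about zero and the finger swept about 73°, so the dial should have snapped to 80°. Retreating to check.

Emit:
{"name": "carry_out", "arguments": {
  "series": [
    {"xyz":[0,0.4,0],"turn":[0,0,0],"hand":1},
    {"xyz":[0,0.6,0],"turn":[0,0,0],"hand":1},
    {"xyz":[0,0,-3],"turn":[0,0,0],"hand":1},
    {"xyz":[0,0,-4],"turn":[0,0,0],"hand":1},
    {"xyz":[0,4,-4],"turn":[0,0,0],"hand":1},
    {"xyz":[0,5,0],"turn":[0,0,0],"hand":1},
    {"xyz":[0,0,0],"turn":[0,0,0],"hand":1}
  ]
}}

```text
time_s: 10.3
tool_pos: [0.5352, 0.1883, 0.2164]
ee_rot: [-0.193, 0.981, 0.001, 0.001]
force: [-0.8, -0.7, -0.2]
finger_gap: -0.0002
```

Run:
```python
from bench import *
from h import *
s=sense();need(s,[.5,.29,.2])
w=snapshot("wrist");t=snapshot("top")
a=cv2.resize(t["image"][200:300,190:380,::-1],(760,400),interpolation=cv2.INTER_CUBIC)
cv2.imwrite("pics/c5.png",a);cv2.imwrite("pics/w5.png",w["image"][:,:,::-1])
import pickle;pickle.dump(w,open("w5.pkl","wb"))
for p in ([.542,.064,.102],[.5,.29,.064]):print(proj(w,np.array(p)))
```

```text
t 10.3 pos [0.5352 0.1883 0.2164] psi -157.71 z [ 0.0012  0.0014 -1.    ] F [-0.84 -0.75 -0.22] gap -0.00022018638375746454 q6 -0.23
shift cm [-0.6  10.74  1.65]
[376.7281631   71.51866018]
[309.84847161 340.40715279]
```

View pics/w5.png

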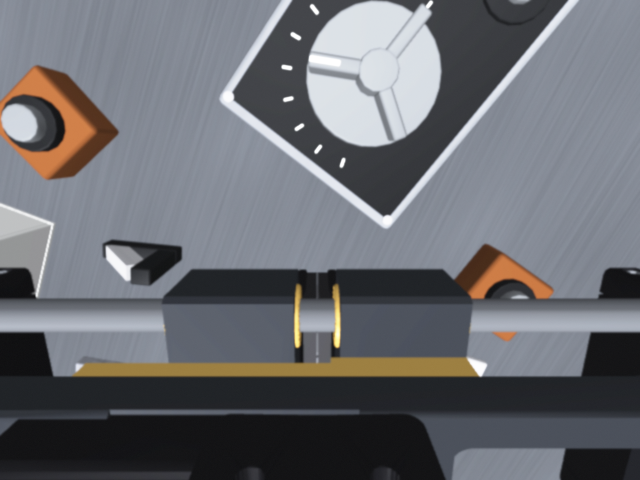

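View pics/c5.png

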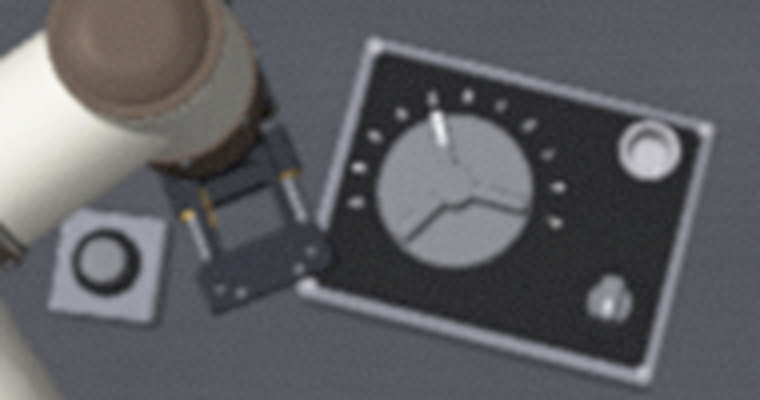

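The mark now points to the fifth tick (433,99), and it began at the first. I'll check that numerically and refine the button's centre from the masks in the top, side and wrist views.

Run:
```python
from h import *
import pickle
from bench import snapshot
t,s=pickle.load(open("d0.pkl","rb"));w=pickle.load(open("w2.pkl","rb"));t1=snapshot("top")
def white(d):
    g=cv2.cvtColor(d["image"],cv2.COLOR_RGB2GRAY)[228:268,285:325];m=(g>195).astype(np.uint8);n,l,st,ce=cv2.connectedComponentsWithStats(m)
    k=1+np.argmax(st[1:,4]);p=plane(d,ce[k]+[285,228],.102);return p,st[k,4]
c=np.array([.5431,.0641])
A=[]
for d in(t,t1):
    p,n=white(d);v=p[:2]-c;A.append(np.degrees(np.arctan2(v[1],v[0])));print(p,n,np.hypot(*v),A[-1])
print("turned cw",A[0]-A[1])
def btn(d,x,y,r,name):
    im=d["image"][y-r:y+r,x-r:x+r];g=cv2.cvtColor(im,cv2.COLOR_RGB2GRAY)
    _,b=cv2.threshold(g,0,255,cv2.THRESH_OTSU);n,l,st,ce=cv2.connectedComponentsWithStats(b);k=l[r,r];print(name,st[k],ce[k]+[x-r,y-r]);return ce[k]+[x-r,y-r]
ot=btn(t,216,265,6,"top");ow=btn(w,121,224,25,"w2")
for a in(tri([(t,ot),(w,ow)]),plane(t,ot,.064),plane(w,ow,.064)):print(a)
```

```text
[0.54124799 0.1009379  0.102     ] 16 0.03688442432628245 92.87809420187801
[0.57950731 0.07326036 0.102     ] 11 0.0375420403149773 14.122911000579906
turned cw 78.75518320129811
top [ 0  1 11 10 88] [215.09090909 264.46590909]
w2 [   0   14   50   36 1009] [113.86124876 232.03964321]
[0.49867015 0.291844   0.07020273]
[0.50160804 0.29534092 0.064     ]
[0.49519019 0.29285085 0.064     ]
```

Run:
```python
from h import *
import pickle
from bench import sense
t,s=pickle.load(open("d0.pkl","rb"));w=pickle.load(open("w2.pkl","rb"))
ot=(214.9,265.4)
for d,u,r in((t,(215,265),7),(w,(120,224),26)):
    g=cv2.medianBlur(cv2.cvtColor(d["image"],cv2.COLOR_RGB2GRAY),3)
    c=g[u[1]-r:u[1]+r+1,u[0]-r:u[0]+r+1];f=6;c=cv2.resize(c,None,fx=f,fy=f,interpolation=cv2.INTER_CUBIC)
    v=int(c[r*f+f//2,r*f+f//2]);m=np.zeros((c.shape[0]+2,c.shape[1]+2),np.uint8)
    b=(c>v-25).astype(np.uint8);b=cv2.morphologyEx(b,cv2.MORPH_OPEN,np.ones((9,9)));n,l,st,ce=cv2.connectedComponentsWithStats(b);k=l[r*f+3,r*f+3]
    print(v,st[k]/f,(ce[k]+.5)/f-.5+np.array(u)-r)
print(tri([(t,ot),(w,(120,224))]),plane(t,ot,.064),plane(w,(120,224),.064),tri([(t,ot),(w,(120,224)),(s,(277,187))]))
need(sense(),[.499,.2935,.12])
```

```text
154 [  2.66666667   2.33333333   9.83333333   9.5        458.5       ] [215.05092088 264.53583545]
221 [   4.5          15.83333333   28.66666667   27.83333333 3739.16666667] [112.25577223 227.23864126]
[0.50022726 0.2975589  0.04716439] [0.49914962 0.29577681 0.064     ] [0.50336094 0.28655404 0.064     ] [0.50205495 0.29289337 0.06250947]
t 10.45 pos [0.536  0.1855 0.2153] psi -157.94 z [-4.e-04 -4.e-04 -1.e+00] F [-0.12 -1.19  0.2 ] gap 0.0004204778426152433 q6 -0.23
shift cm [-0.64 11.4   9.53]
```

The dial turned 78.8° by mask centroids, which fits 4 clicks. The wrist and top masks both put the button at about (0.5005, 0.295). Hovering above it.

Emit:
{"name": "carry_out", "arguments": {
  "series": [
    {"xyz":[-0.4,4,0],"turn":[0,0,0],"hand":1},
    {"xyz":[-0.4,4,0],"turn":[0,0,0],"hand":1},
    {"xyz":[0,3.5,0],"turn":[0,0,0],"hand":1},
    {"xyz":[0,0,4],"turn":[0,0,0],"hand":1},
    {"xyz":[0,0,4],"turn":[0,0,0],"hand":1},
    {"xyz":[0,0,2.5],"turn":[0,0,0],"hand":1},
    {"xyz":[0,0,1],"turn":[0,0,0],"hand":1},
    {"xyz":[0,0,0],"turn":[0,0,0],"hand":1}
  ]
}}

```text
time_s: 11.45
tool_pos: [0.5009, 0.2945, 0.1002]
ee_rot: [-0.191, 0.982, -0.0, -0.0]
force: [-0.4, -0.0, 0.2]
finger_gap: 0.0004
```

Run:
```python
from bench import *
from h import *
need(sense(),[.5005,.295,.083])
w=snapshot("wrist");t=snapshot("side")
a=cv2.resize(t["image"][150:230,220:332,::-1],(420,300),interpolation=cv2.INTER_CUBIC)
c=cv2.resize(w["image"][:,:,::-1],(380,285))
o=np.zeros((300,800,3),np.uint8);o[:,:420]=a;o[:285,420:]=c;cv2.imwrite("pics/c6.png",o)
print(proj(t,np.array([.5005,.295,.064])),proj(t,sense()["tool_pos"]-[0,0,.019]))
```

```text
t 11.45 pos [0.5009 0.2945 0.1002] psi -158.02 z [-6.e-04 -9.e-04 -1.e+00] F [-0.42 -0.02  0.23] gap 0.0003519549760864838 q6 -0.43
shift cm [0.02 0.06 1.72]
[275.40872151 187.1332942 ] [275.46547284 180.32729553]
```

View pics/c6.png

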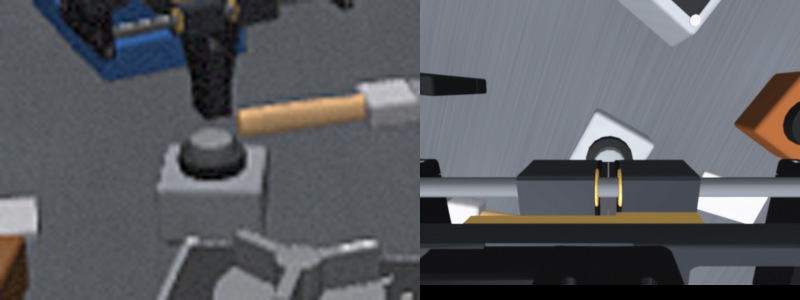

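The fingertip at crop (212,110) is centred over the button at (211,135). Pressing slowly.

Emit:
{"name": "carry_out", "arguments": {
  "series": [
    {"xyz":[0,0,1],"turn":[0,0,0],"hand":1},
    {"xyz":[0,0,0.5],"turn":[0,0,0],"hand":1},
    {"xyz":[0,0,0.2],"turn":[0,0,0],"hand":1},
    {"xyz":[0,0,0.2],"turn":[0,0,0],"hand":1},
    {"xyz":[0,0,0],"turn":[0,0,0],"hand":1}
  ]
}}

```text
time_s: 12.18
tool_pos: [0.5003, 0.2949, 0.0817]
ee_rot: [-0.191, 0.982, -0.0, -0.0]
force: [-2.0, -0.2, 1.6]
finger_gap: 0.0005
```

Emit:
{"name": "carry_out", "arguments": {
  "series": [
    {"xyz":[0,0,0.2],"turn":[0,0,0],"hand":1},
    {"xyz":[0,0,0.15],"turn":[0,0,0],"hand":1},
    {"xyz":[0,0,0],"turn":[0,0,0],"hand":1}
  ]
}}

```text
time_s: 12.55
tool_pos: [0.5005, 0.2951, 0.0782]
ee_rot: [-0.191, 0.982, -0.0, -0.0]
force: [-2.6, -1.5, 4.7]
finger_gap: 0.0005
```

Emit:
{"name": "carry_out", "arguments": {
  "series": [
    {"xyz":[0,0,0.1],"turn":[0,0,0],"hand":1},
    {"xyz":[0,0,0],"turn":[0,0,0],"hand":1}
  ]
}}

```text
time_s: 12.8
tool_pos: [0.5005, 0.2951, 0.0774]
ee_rot: [-0.191, 0.982, -0.0, 0.0]
force: [-2.7, -2.0, 5.5]
finger_gap: 0.0004
```

Emit:
{"name": "carry_out", "arguments": {
  "series": [
    {"xyz":[0,0,0.1],"turn":[0,0,0],"hand":1},
    {"xyz":[0,0,0],"turn":[0,0,0],"hand":1}
  ]
}}

```text
time_s: 13.05
tool_pos: [0.5005, 0.2951, 0.0773]
ee_rot: [-0.191, 0.982, -0.0, 0.0]
force: [-4.8, -2.2, 10.9]
finger_gap: 0.0009
```

The button bottomed out: z stopped at 77.3 mm and the force jumped to 11 N. Releasing and retreating.

Emit:
{"name": "carry_out", "arguments": {
  "series": [
    {"xyz":[0,0,-0.4],"turn":[0,0,0],"hand":1},
    {"xyz":[0,0,-0.8],"turn":[0,0,0],"hand":1},
    {"xyz":[0,0,-3],"turn":[0,0,0],"hand":1},
    {"xyz":[0,0,-5],"turn":[0,0,0],"hand":1},
    {"xyz":[0,0,-5],"turn":[0,0,0],"hand":1},
    {"xyz":[0,6,0],"turn":[0,0,0],"hand":1},
    {"xyz":[0,6,0],"turn":[0,0,0],"hand":1},
    {"xyz":[0,6,0],"turn":[0,0,0],"hand":1},
    {"xyz":[0,0,0],"turn":[0,0,0],"hand":1}
  ]
}}

```text
time_s: 14.18
tool_pos: [0.4315, 0.4659, 0.2172]
ee_rot: [-0.193, 0.981, 0.001, 0.0]
force: [-0.1, -0.3, 0.2]
finger_gap: 0.0006
```

Run:
```python
from bench import *
from h import *
need(sense(),None)
t=snapshot("top");s=snapshot("side")
a=cv2.resize(t["image"][190:290,180:360,::-1],(540,300),interpolation=cv2.INTER_CUBIC)
b=cv2.resize(s["image"][160:260,230:350,::-1],(360,300),interpolation=cv2.INTER_CUBIC)
o=np.zeros((600,540,3),np.uint8);o[:300]=a;o[300:,:360]=b;cv2.imwrite("pics/c7.png",o)
```

```text
t 14.175 pos [0.4315 0.4659 0.2172] psi -157.71 z [ 3.0e-04  1.3e-03 -1.0e+00] F [-0.06 -0.25  0.15] gap 0.0005591264184298907 q6 -0.69
```

View pics/c7.png

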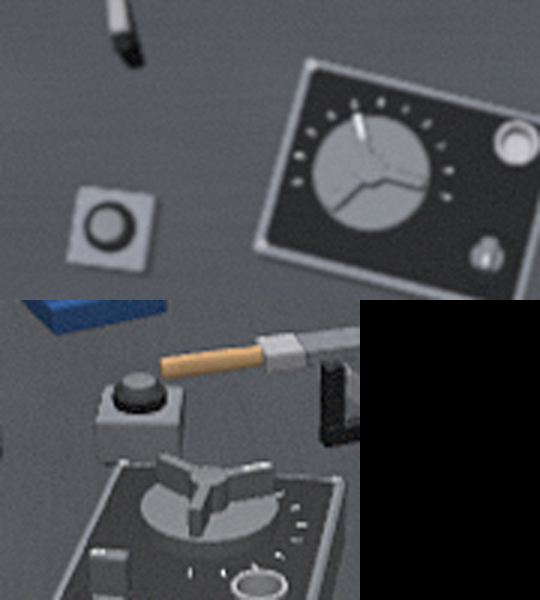

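The mark is still on the fifth tick, at (358,125) in the crop. The button is out again, and the pod stands where it was. Handing in.

```bash
python3 -c "
from bench import *
print(hand_in())"
```

```text
the job is handed in; nothing more can be done
None
```

I turned the large dial four clicks clockwise, then pressed the button fully down and let it go. The job is handed in; the hand-in gives no verdict. Robot time at the last check was about 14 s of the 51 s allowed.

- **Dial:** I pushed the white-lined ridge round with the closed fingertips; the force readings I took stayed under about 3 N. The mark moved from the first tick to the fifth, and the mask measurement gave 78.8° against a nominal 80°. It was still on the fifth tick in the last picture.
- **Button:** it stopped moving with the TCP at z = 77.3 mm, about 6 mm below the expected contact height. The force rose from 5.5 to 11 N there, so I took it as fully down. The last picture shows it out again.
- **Other things:** in the last picture the pod stands upright with no visible shift, and the cup, trim knob and magnet look unmoved. That picture did not cover the switch pod or the far side of the bench, but the arm's path kept clear of them. The arm is clear of everything and the force reading is about zero.
- **Disagreements:** the views differed by about 2–3 mm on the dial axis, and up to about 5 mm in the first wrist picture. My first button masks were loose and gave positions several mm apart. The refined wrist and top masks agreed within about 1–2 mm, and a side picture confirmed the position before pressing.

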